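Clear the print inspection bench and set the master

TASK

Put the three coloured proof cylinders away, each standing upright inside the ring of its own colour; one of them is still in the steel seat of the inspection station, in front of the two cameras. Only when all three are away, stand the bare metal setting master upright in that steel seat. Set each cylinder down rather than dropping it, never let one tip over, and leave the amber glass jar where it stands.

Things in the scene. Friction and masses are not known exactly. Their poses are not given: they have to be found in the camera images.
- cyan_cylinder_center (a point): the centre, 40 mm above the underside, of the cyan-blue proof cylinder: an upright aluminium cylinder 50 mm in diameter and 80 mm tall, about 0.4 kg, its side and its top coloured cyan-blue with thin white bands; z is its axis, up. It stands on the table top, or, for one of the three coloured ones, in the steel seat of the inspection station
- magenta_cylinder_center (a point): the centre, 40 mm above the underside, of the magenta (pink-red) proof cylinder: an upright aluminium cylinder 50 mm in diameter and 80 mm tall, about 0.4 kg, its side and its top coloured magenta (pink-red) with thin white bands; z is its axis, up. It stands on the table top, or, for one of the three coloured ones, in the steel seat of the inspection station
- yellow_cylinder_center (a point): the centre, 40 mm above the underside, of the yellow proof cylinder: an upright aluminium cylinder 50 mm in diameter and 80 mm tall, about 0.4 kg, its side and its top coloured yellow with thin white bands; z is its axis, up. It stands on the table top, or, for one of the three coloured ones, in the steel seat of the inspection station
- master_center (a point): the centre, 40 mm above the underside, of the setting master: a bare metal cylinder with two thin black lines round it and a dark ring on its top, upright, 50 mm in diameter and 80 mm tall, about 0.4 kg; z is its axis, up. It stands on the table top
- cyan_ring_mid (a point): the cyan-blue holder: a low cyan-blue ring fixed on the table with a floor of the same colour; outside diameter 82 mm, inside diameter 70 mm, 12 mm high; this point is its middle at table height, which is also the height at which a cylinder's underside rests in it; z up
- magenta_ring_mid (a point): the magenta (pink-red) holder: a low magenta (pink-red) ring fixed on the table with a floor of the same colour; outside diameter 82 mm, inside diameter 70 mm, 12 mm high; this point is its middle at table height, which is also the height at which a cylinder's underside rests in it; z up
- yellow_ring_mid (a point): the yellow holder: a low yellow ring fixed on the table with a floor of the same colour; outside diameter 82 mm, inside diameter 70 mm, 12 mm high; this point is its middle at table height, which is also the height at which a cylinder's underside rests in it; z up
- station_mid (a point): the seat of the inspection station: a low bare steel ring with a dark floor, outside diameter 82 mm, inside diameter 70 mm, 12 mm high; this point is its middle at table height, where a cylinder's underside rests; z up, x points away from the ring towards the station's rail. Fixed to it: a bar 10 mm high and 30 mm wide running along +x to the rail, which carries two black cameras facing the seat, all of them more than 115 mm from the seat's middle and up to 110 mm high
- jar_center (a point): the centre, 52 mm above the table, of a bystanding closed amber glass jar with a white cap, 54 mm in diameter and 105 mm tall, z up; to be left standing where it is

How it is judged:
On the way, in this order (a step that is already met when the one before it is completed fails the run):
1. the three coloured cylinders stand in the rings of their own colours (horizontal distance between cyan_cylinder_center and cyan_ring_mid below 0.014 m and height (world z) of each of cyan_cylinder_center, magenta_cylinder_center, yellow_cylinder_center below 0.045 m and angle between each of cyan_cylinder_center, magenta_cylinder_center, yellow_cylinder_center's own z axis and vertical below 0.08 rad and horizontal distance between magenta_cylinder_center and magenta_ring_mid below 0.014 m and horizontal distance between yellow_cylinder_center and yellow_ring_mid below 0.014 m), for 0.2 s.
2. then the master stands in the seat of the station (horizontal distance between master_center and station_mid below 0.014 m and height (world z) of master_center below 0.045 m and angle between master_center's own z axis and vertical below 0.08 rad), for 0.2 s.
At the end, for the whole second after the job is handed in: Each coloured cylinder stands upright (within 0.08 rad) on the floor of the ring of its own colour, within 14 mm of its middle, and the master likewise in the steel seat of the station, centres lower than 45 mm; all are released and at rest (all of step 1 and all of step 2 and linear speed of each of cyan_cylinder, magenta_cylinder, yellow_cylinder, master below 0.02 m/s); the robot touches nothing.
It fails at once if a cylinder is let go in the air, its underside more than 40 mm above the table ((height (world z) of cyan_cylinder_center above 0.08 m and contact force between cyan_cylinder and anything else below 0.05 N) or (height (world z) of magenta_cylinder_center above 0.08 m and contact force between magenta_cylinder and anything else below 0.05 N) or (height (world z) of yellow_cylinder_center above 0.08 m and contact force between yellow_cylinder and anything else below 0.05 N) or (height (world z) of master_center above 0.08 m and contact force between master and anything else below 0.05 N)).
It fails at once if a cylinder is tipped over (more than 0.6 rad) (angle between any of cyan_cylinder_center, magenta_cylinder_center, yellow_cylinder_center, master_center's own z axis and vertical above 0.6 rad).
It fails at once if the amber jar is shifted by more than 25 mm or tipped (distance of jar_center from where it was at the start of the episode above 0.025 m or angle between jar_center's own z axis and vertical above 0.3 rad).
It also fails if it takes over 99 s, if anything falls off the work surface, if the arm or the gripper's body presses on something with over 40 N, if the wrist force passes 120 N, or if a joint passes its speed limit or range.

ROBOT

A 6-joint arm with a two-finger parallel gripper is mounted at the origin on the work surface. World frame = base frame: x ahead of the robot, y to its left, z up, the work surface at z = 0. Lengths are in m, angles in rad, forces in N, time in s.
With the tool pointing down it reaches from about 0.275 to 0.875 m from the base axis. Payload 12.5 kg.
Tool frame: the origin (TCP) lies midway between the tips of the shut fingers; the grasp point (between the pads) lies r.grip_point_offset behind it (r.grip_point_offset is the distance from the TCP to the grasp point, in m); x points along the fingers, z is the direction in which the jaws open and shut, and the axes are right-handed (so a half turn about x gives the same grasp; the last joint's range is limited). The gripper opens to 85 mm and grips with 20 to 120 N. Pads are 22 mm wide; open, the fingers measure 114 mm over their backs; the gripper's body (76 mm by 85 mm) begins 54 mm behind the grasp point. The pads swing forward as they close: fully open they stand 13 mm farther back than shut.
Start: joints at [1.145, 0.351, 1.652, -0, 1.139, -0.085], TCP at [0.184, 0.518, 0.231] pointing down, gripper open.
Joint ranges: [-2.75, 2.75], [-0.79, 2.1], [0.01, 2.65], [-1.57, 4.71], [0.07, 3.14], [-2.87, 2.87]. Speed limits (rad/s): [2.22, 2.22, 2.79, 3.14, 3.14, 3.14].

INTERFACE

Orientations are given as [roll, pitch, yaw] about the fixed x, y, z axes, in that order (R = Rz(yaw) Ry(pitch) Rx(roll)).
In Python, from station import r gives the robot as it stands.
- The arm moves only by the shell command python3 -m handwheel 'ROWS' [OPENING] [FORCE]. ROWS is JSON, a list of rows, each a list of 6 numbers: the shift along the tool's x, y, z each as a share of 200 mm, from -1 to 1, then the turn, a rotation vector about the tool's x, y, z each as a share of 1.5 rad, from -1 to 1. In form: [[tx, ty, tz, wx, wy, wz], ...]. A call has exactly 8 rows; each row is the pose to reach, as a shift and turn from the pose commanded when the call began, along the tool's axes at that moment; what a row does not reach only later rows make up. A row lasts 1/12 s, in which the tool goes at most 41.7 mm and 7.16 degrees, less where a joint would pass 70% of its speed; a pose out of reach is approached as far as the arm can. A call with a number of a shift or a turn outside -1 to 1 is refused whole. A call with a gripper value outside its range is refused whole. OPENING is the opening, from -1 (shut) to 1 (fully open), set as the call begins (- or left out, the last holds). The fingers move at their own pace and stop on an object; FORCE is the grip in N (left out, the last holds). Time passes only in rows, so rows that repeat a pose let the fingers close, or fill a call up. It gives the time, the measured TCP pose, the force and the opening at its end, in the units of the state.
- r.sense(): the state, without advancing time (a new reading comes with each control period).
- r.capture(name): name is "scene" or "top"; returns the picture (420x560x3 uint8, blue, green, red); there is no depth.
- r.camera_model(name): a dict with "camera_matrix" (3x3 intrinsics, pixels), "world_from_camera" (4x4, takes a point from camera to world coordinates). Camera axes: x right, y up, looking along -z (the intrinsics and any distortion apply to the point x, -y, -z); pixel columns grow to the right and rows downward; lengths in m; the calibration is good to about 2 mm. A picture is of the moment at which its call begins. camera_model takes no time and is no camera call.
- r.hand_in(): hands the job in, once; it reports no verdict.
The state is a dict: "time_s": time; "qpos": joint angles; "joint_vel": joint speeds; "effort": joint torques, N m; "tcp_pos": TCP position; "orientation": TCP orientation; "contact_force": force on the tool from outside, world axes, zero at the start; "ft_torque": the same for the moment, N m; "finger_gap": opening from 0.0 (shut) to 1.0 (fully open).
Only numpy, scipy, OpenCV 4.12 (cv2) and the standard library are available. Lean on these libraries where they do the work, as an engineer would, in place of code of your own. Each camera call takes 0.05 s, during which the arm holds its last target. There are 200 camera calls.

## Working session

There is one attempt and no reset: what is moved stays moved. The work goes in short steps, Python scripts to look and compute and a shell command to move; the robot and the scene stay as the last step left them, time stands still between calls to the robot, and variables do not carry over. Pictures are saved under pics/ and viewed, about 12 in all and at most 16, crops included, and the job is handed in when it is done.

```bash
mkdir -p pics; ls; python3 - <<'E'
from station import r
import cv2,numpy as np
print(r.sense()); print(r.grip_point_offset)
for n in("scene","top"):
    im=r.capture(n); cv2.imwrite(f"pics/{n}0.png",im)
    m=r.camera_model(n); print(n,np.round(m["camera_matrix"],1).tolist(),np.round(m["world_from_camera"],3).tolist(),[k for k in m])
a=[cv2.imread(f"pics/{n}0.png") for n in("scene","top")]
E
```

```text
pics
{'time_s': 0.0, 'qpos': array([ 1.14540307e+00,  3.51258781e-01,  1.65243893e+00,  1.20922643e-05,
        1.13908440e+00, -8.45857200e-02]), 'joint_vel': array([-1.27092553e-03,  6.20672754e-05,  4.04750324e-04,  3.67466085e-05,
        4.00119308e-05,  2.02325675e-04]), 'effort': array([-3.17256017e-03, -5.06092823e+01, -2.91408902e+01, -2.44114717e-04,
        4.58823240e-03, -3.29216402e-05]), 'tcp_pos': array([0.18366391, 0.51807347, 0.23074043]), 'orientation': array([ 3.04777881,  1.56960682, -2.00542277]), 'contact_force': array([0.31591053, 0.4309513 , 0.29526076]), 'ft_torque': array([0.02531729, 0.04593917, 0.01962055]), 'finger_gap': 1.0013088429716663}
0.0187
scene [[434.4, 0.0, 280.5], [0.0, 434.4, 217.5], [0.0, 0.0, 1.0]] [[0.276, -0.835, 0.476, 0.993], [0.961, 0.245, -0.127, -0.122], [-0.011, 0.492, 0.87, 0.893], [0.0, 0.0, 0.0, 1.0]] ['camera_matrix', 'world_from_camera']
top [[526.2, 0.0, 278.3], [0.0, 526.2, 214.9], [0.0, 0.0, 1.0]] [[-0.017, 0.995, -0.102, 0.398], [-1.0, -0.017, 0.003, 0.013], [0.001, 0.102, 0.995, 1.17], [0.0, 0.0, 0.0, 1.0]] ['camera_matrix', 'world_from_camera']
```

View pics/scene0.png

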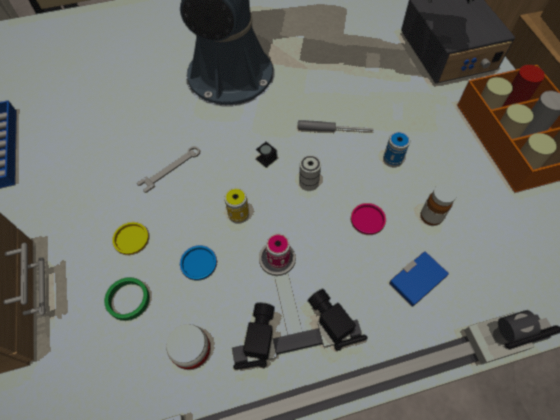

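View pics/top0.png

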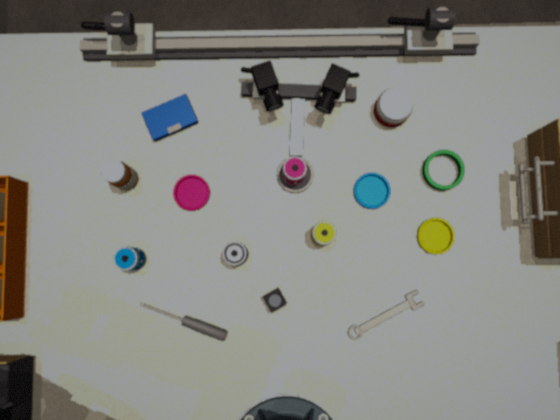

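The magenta cylinder is in the seat: scene (277,250), top (295,170). Top view positions:
- Cyan cylinder (127,259), yellow (323,233), master (235,253), jar (117,175).
- Rings: magenta (192,192), cyan (372,190), yellow (436,236).

The green ring, the cap and the blue box are distractors.

```bash
cat > h.py <<'E'
from station import r
import cv2,numpy as np
def ray(n,uv,z):
    m=r.camera_model(n);T=m["world_from_camera"];K=m["camera_matrix"]
    d=np.linalg.inv(K)@[uv[0],uv[1],1]; d=T[:3,:3]@[d[0],-d[1],-d[2]]
    o=T[:3,3]; return (o+d*(z-o[2])/d[2])[:2]
def proj(n,p):
    m=r.camera_model(n);T=m["world_from_camera"];K=m["camera_matrix"]
    c=T[:3,:3].T@(np.array(p)-T[:3,3]); q=K@[c[0],-c[1],-c[2]]; return q[:2]/q[2]
HUE=dict(cyan=(95,110),magenta=(160,176),yellow=(26,34))
def mask(im,c):
    h=cv2.cvtColor(im,cv2.COLOR_BGR2HSV); a,b=HUE[c]
    return cv2.inRange(h,(a,130,70),(b,255,255))
def rect(n,im,z,c,s=1000):  # rectify plane z to 1px = 1mm; col=1000*(y+.7) row=1000*x+100
    P=np.array([[0,-.5],[.8,-.5],[.8,.5],[0,.5]])
    src=np.float32([proj(n,[*p,z]) for p in P]); dst=np.float32([[(p[1]+.7)*s,(p[0]+.1)*s] for p in P])
    return cv2.warpPerspective(im,cv2.getPerspectiveTransform(src,dst),(1400,1100))
E
python3 - <<'E'
from h import *
for n in("scene","top"):
    im=cv2.imread(f"pics/{n}0.png"); print(n,"base",proj(n,[0,0,0]),"tcp",proj(n,r.sense()["tcp_pos"]))
    for c in HUE:
        cs,_=cv2.findContours(mask(im,c),cv2.RETR_EXTERNAL,cv2.CHAIN_APPROX_NONE)
        for k in cs:
            if cv2.contourArea(k)<80: continue
            x,y,w,h=cv2.boundingRect(k)
            e=cv2.fitEllipse(cv2.convexHull(k))
            print(c,(x,y,w,h),np.round(e[0],1),np.round(e[1],1),"z0",ray(n,e[0],0).round(3),"z12",ray(n,e[0],.012).round(3),"z80",ray(n,e[0],.08).round(3))
big=cv2.resize(cv2.imread("pics/top0.png")[130:280,90:350],None,fx=3,fy=3,interpolation=cv2.INTER_CUBIC)
cv2.imwrite("pics/crop.png",big)
E
```

```text
scene base [229.94020625  73.42007831] tcp [446.79503791   6.21722155]
cyan (391, 252, 57, 53) [418.5 277.9] [42.6 60.7] z0 [0.735 0.255] z12 [0.738 0.25 ] z80 [0.758 0.221]
cyan (180, 246, 36, 34) [197.8 262.2] [33.2 36.5] z0 [ 0.563 -0.201] z12 [ 0.569 -0.2  ] z80 [ 0.602 -0.194]
cyan (391, 133, 17, 13) [399.3 138.9] [12.7 16.8] z0 [0.365 0.372] z12 [0.374 0.366] z80 [0.421 0.328]
cyan (0, 101, 9, 77) [  3.1 136.8] [10.6 89.1] z0 [ 0.059 -0.632] z12 [ 0.072 -0.625] z80 [ 0.143 -0.586]
magenta (268, 235, 20, 18) [277.5 243.4] [17.4 19.4] z0 [ 0.568 -0.017] z12 [ 0.574 -0.018] z80 [ 0.606 -0.026]
magenta (351, 204, 35, 30) [367.9 218.3] [30.4 34.4] z0 [0.565 0.205] z12 [0.571 0.201] z80 [0.603 0.176]
yellow (113, 222, 35, 32) [129.9 237.7] [30.  36.6] z0 [ 0.458 -0.34 ] z12 [ 0.465 -0.337] z80 [ 0.506 -0.321]
yellow (226, 189, 19, 16) [234.9 196.4] [15.5 18.5] z0 [ 0.417 -0.082] z12 [ 0.425 -0.082] z80 [ 0.468 -0.085]
top base [286.67514718 456.15426679] tcp [-12.2033713  398.32398278]
cyan (115, 249, 20, 19) [124.6 258. ] [19.1 19.8] z0 [0.428 0.351] z12 [0.427 0.348] z80 [0.426 0.328]
cyan (354, 173, 36, 35) [371.5 190.3] [34.9 35.6] z0 [ 0.57  -0.201] z12 [ 0.568 -0.199] z80 [ 0.558 -0.186]
cyan (143, 95, 54, 45) [169.8 116.7] [40.9 58.1] z0 [0.747 0.253] z12 [0.743 0.25 ] z80 [0.723 0.236]
magenta (174, 175, 36, 35) [191.1 192.3] [34.9 35.5] z0 [0.572 0.204] z12 [0.57  0.202] z80 [0.56  0.191]
magenta (286, 159, 18, 18) [294.5 167.4] [18.2 18.5] z0 [ 0.625 -0.029] z12 [ 0.623 -0.029] z80 [ 0.61  -0.026]
yellow (315, 223, 19, 19) [324.  232.2] [18.5 18.8] z0 [ 0.478 -0.092] z12 [ 0.477 -0.091] z80 [ 0.472 -0.085]
yellow (418, 218, 36, 36) [435.4 235.7] [35.6 36.7] z0 [ 0.466 -0.34 ] z12 [ 0.465 -0.336] z80 [ 0.461 -0.316]
```

View pics/crop.png

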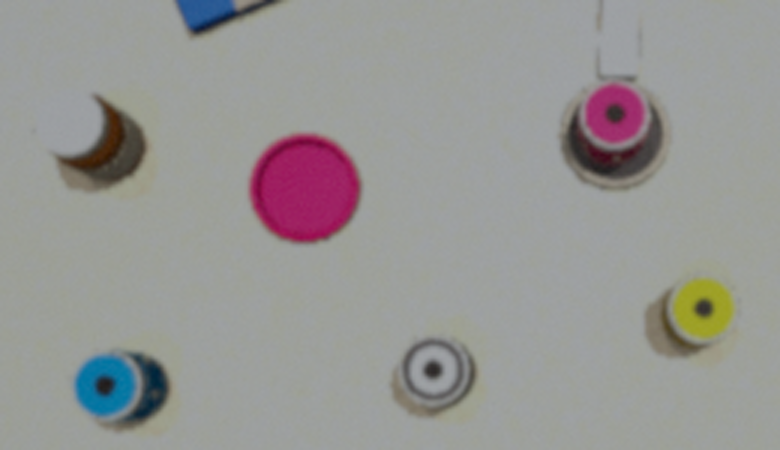

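```bash
cat >> h.py <<'E'
from scipy.spatial.transform import Rotation as Rn
def go(p,verbose=True):  # shares for a pure shift to world p from the measured pose
    s=r.sense(); R=Rn.from_euler('xyz',s["orientation"]).as_matrix()
    return (R.T@(np.array(p)-s["tcp_pos"])/.2).round(3)
E
python3 - <<'E'
from h import *
s=r.sense();R=Rn.from_euler('xyz',s["orientation"]).as_matrix();print(R.round(3))
# turn so tool z (opening) lies along +-y world
for sg in(1,-1):
    T=np.array([[0,0,-1],[0,sg,0],[sg,0,0]]).T
    for zz in ([0,1,0],[0,-1,0]):
        x=np.array([0,0,-1.]);z=np.array(zz);G=np.c_[x,np.cross(z,x),z]
        if sg==1: print(zz,(Rn.from_matrix(R.T@G).as_rotvec()/1.5).round(3))
print("master top",ray("top",(234.3,253.3),.08)); print("seat",ray("top",(295,175),.012)); print("jar",ray("top",(114,171.7),.105))
for n in("scene","top"):
    im=cv2.imread(f"pics/{n}0.png")
    for nm,p,rad in(("seat",(.606,-.026,.01),25),("master",(.432,.122,.08),16)):
        u,v=proj(n,p).round().astype(int); g=cv2.cvtColor(im[v-rad:v+rad,u-rad:u+rad],cv2.COLOR_BGR2HSV)
        print(n,nm,(u,v))
im=cv2.imread("pics/scene0.png")[140:300,210:370]
cv2.imwrite("pics/crop2.png",cv2.resize(im,None,fx=3.5,fy=3.5,interpolation=cv2.INTER_CUBIC))
E
```

```text
[[-0.    -0.942  0.334]
 [-0.001  0.334  0.942]
 [-1.     0.    -0.001]]
[0, 1, 0] [-0.227 -0.001 -0.   ]
[0, -1, 0] [ 1.867e+00 -0.000e+00  1.000e-03]
master top [0.43160122 0.10162999]
seat [ 0.60556713 -0.02957949]
jar [0.60199102 0.34485998]
scene seat (np.int64(278), np.int64(257))
scene master (np.int64(319), np.int64(162))
top seat (np.int64(293), np.int64(175))
top master (np.int64(224), np.int64(253))
```

View pics/crop2.png

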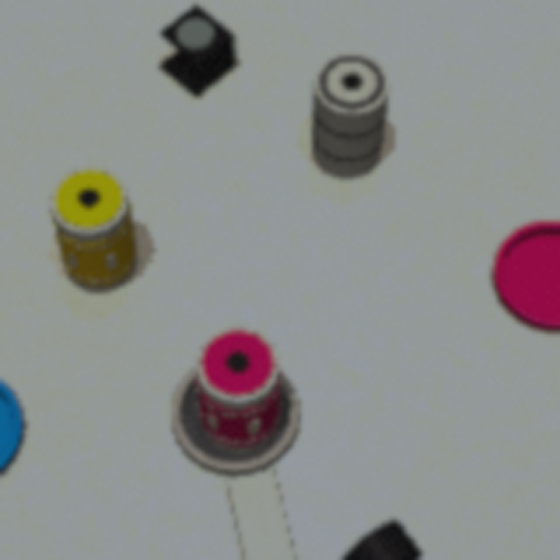

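```bash
python3 -m handwheel '[[0,-0.07,-0.02,-0.06,0,0],[0,-0.2,-0.07,-0.12,0,0],[0,-0.34,-0.12,-0.18,0,0],[0,-0.48,-0.17,-0.227,0,0],[0,-0.6,-0.2,-0.227,0,0],[0,-0.68,-0.23,-0.227,0,0],[0,-0.724,-0.247,-0.227,0,0],[0,-0.724,-0.247,-0.227,0,0]]' 1 50
python3 - <<'E'
from h import *
print(go([.424,.328,.15]),"master scene",ray("scene",(310.3,163.1),.08)); s=r.sense(); print(s["tcp_pos"],s["contact_force"],Rn.from_euler('xyz',s["orientation"]).as_matrix().round(3))
E
```

```text
time_s: 0.77
tcp_pos: [0.3046, 0.4225, 0.2311]
orientation: [2.653, 1.57, -2.061]
contact_force: [-0.1, -0.3, 0.4]
finger_gap: 1.002
[ 0.406 -0.598 -0.471] master scene [0.42907051 0.10259793]
[0.30463264 0.42252082 0.23109157] [-0.09204122 -0.27668041  0.37375882] [[-0.    -1.     0.002]
 [-0.     0.002  1.   ]
 [-1.     0.    -0.   ]]
```

```bash
python3 -m handwheel '[[0.03,-0.07,-0.06,0,0,0],[0.1,-0.2,-0.16,0,0,0],[0.18,-0.34,-0.27,0,0,0],[0.26,-0.46,-0.36,0,0,0],[0.33,-0.54,-0.43,0,0,0],[0.38,-0.58,-0.46,0,0,0],[0.406,-0.598,-0.471,0,0,0],[0.406,-0.598,-0.471,0,0,0]]'
python3 - <<'E'
from h import *
print(go([.424,.328,.03]))
cv2.imwrite("pics/a1.png",np.hstack([r.capture("scene")[60:260,280:480],r.capture("top")[160:360,30:230]]))
E
```

```text
time_s: 1.43
tcp_pos: [0.4228, 0.3294, 0.1491]
orientation: [2.044, 1.569, -2.669]
contact_force: [-0.5, 0.3, 0.3]
finger_gap: 1.002
[ 0.596 -0.007 -0.007]
```

View pics/a1.png

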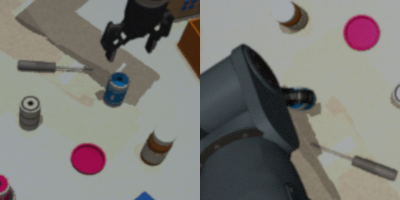

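The gripper hangs over the cyan cylinder, whose top is at crop (118,76), with the fingers straddling it. I'm going down to grip.

```bash
python3 -m handwheel '[[0.05,0,0,0,0,0],[0.14,0,-0.005,0,0,0],[0.25,0,-0.005,0,0,0],[0.36,0,-0.005,0,0,0],[0.46,0,-0.005,0,0,0],[0.54,0,-0.005,0,0,0],[0.58,0,-0.005,0,0,0],[0.595,0,-0.005,0,0,0]]'
python3 -m handwheel '[[0,0,0,0,0,0],[0,0,0,0,0,0],[0,0,0,0,0,0],[0,0,0,0,0,0],[0,0,0,0,0,0],[0,0,0,0,0,0],[0,0,0,0,0,0],[0,0,0,0,0,0]]' -1 50
python3 -m handwheel '[[0,0,0,0,0,0],[0,0,0,0,0,0],[0,0,0,0,0,0],[0,0,0,0,0,0],[-0.02,0,0,0,0,0],[-0.06,0,0,0,0,0],[-0.1,0,0,0,0,0],[-0.1,0,0,0,0,0]]'
```

```text
time_s: 2.2
tcp_pos: [0.4224, 0.3284, 0.03]
orientation: [2.122, 1.569, -2.59]
contact_force: [0.3, 0.2, 0.7]
finger_gap: 1.0
time_s: 2.87
tcp_pos: [0.4238, 0.3286, 0.0323]
orientation: [-0.922, 1.569, 0.648]
contact_force: [-1.7, -0.2, 5.2]
finger_gap: 0.574
time_s: 3.53
tcp_pos: [0.4241, 0.3287, 0.053]
orientation: [-0.996, 1.568, 0.575]
contact_force: [1.8, -0.0, -3.9]
finger_gap: 0.577
```

```bash
python3 -m handwheel '[[-0.05,0,0,0,0,0],[-0.13,0,0,0,0,0],[-0.23,0,0,0,0,0],[-0.33,0,0,0,0,0],[-0.42,-0.02,-0.05,0,0,0],[-0.47,-0.05,-0.15,0,0,0],[-0.5,-0.08,-0.27,0,0,0],[-0.5,-0.11,-0.4,0,0,0]]'
python3 -m handwheel '[[0,-0.03,-0.12,0,0,0],[0,-0.07,-0.25,0,0,0],[0,-0.1,-0.38,0,0,0],[0,-0.13,-0.51,0,0,0],[0,-0.17,-0.64,0,0,0],[0,-0.2,-0.77,0,0,0],[0,-0.23,-0.89,0,0,0],[0,-0.26,-1,0,0,0]]'
python3 -m handwheel '[[0,-0.03,-0.12,0,0,0],[0,-0.07,-0.25,0,0,0],[0,-0.1,-0.38,0,0,0],[0,-0.13,-0.51,0,0,0],[0,-0.17,-0.64,0,0,0],[0,-0.2,-0.77,0,0,0],[0,-0.22,-0.87,0,0,0],[0,-0.23,-0.93,0,0,0]]'
python3 - <<'E'
from h import *
print(go([.568,-.2,.15]),r.sense()["contact_force"])
E
```

```text
time_s: 4.2
tcp_pos: [0.4459, 0.2478, 0.153]
orientation: [-1.156, 1.568, 0.416]
contact_force: [0.9, 0.6, -5.6]
finger_gap: 0.577
time_s: 4.87
tcp_pos: [0.4972, 0.0467, 0.1516]
orientation: [-2.86, 1.571, -1.29]
contact_force: [1.4, 0.9, -4.1]
finger_gap: 0.575
time_s: 5.53
tcp_pos: [0.5434, -0.1399, 0.1515]
orientation: [-2.51, 1.57, -0.941]
contact_force: [0.8, -0.4, -3.2]
finger_gap: 0.575
[ 0.008 -0.124 -0.3  ] [ 0.77135109 -0.38700405 -3.2412184 ]
```

```bash
python3 -m handwheel '[[0,-0.04,-0.1,0,0,0],[0,-0.08,-0.18,0,0,0],[0,-0.11,-0.25,0,0,0],[0.05,-0.124,-0.29,0,0,0],[0.12,-0.124,-0.3,0,0,0],[0.18,-0.124,-0.3,0,0,0],[0.21,-0.124,-0.3,0,0,0],[0.21,-0.124,-0.3,0,0,0]]'
python3 - <<'E'
from h import *
print(go([.568,-.2,.032]),r.sense()["contact_force"])
a=r.capture("scene");b=r.capture("top")
cv2.imwrite("pics/a2.png",cv2.resize(np.hstack([a[170:330,110:290],b[110:270,280:460]]),None,fx=2.2,fy=2.2))
for n,im in(("scene",a),("top",b)):
  cs,_=cv2.findContours(mask(im,"cyan"),cv2.RETR_EXTERNAL,cv2.CHAIN_APPROX_NONE)
  for k in cs:
    if cv2.contourArea(k)>60: print(n,cv2.boundingRect(k))
E
```

```text
time_s: 6.2
tcp_pos: [0.5669, -0.1968, 0.1071]
orientation: [1.124, 1.567, 2.695]
contact_force: [-0.4, 0.4, -3.0]
finger_gap: 0.573
[ 0.376 -0.007 -0.017] [-0.44258103  0.38321896 -2.96837555]
scene (391, 252, 57, 53)
scene (180, 247, 36, 33)
scene (183, 246, 17, 11)
scene (177, 229, 20, 11)
scene (0, 101, 10, 78)
top (143, 95, 54, 45)
```

View pics/a2.png

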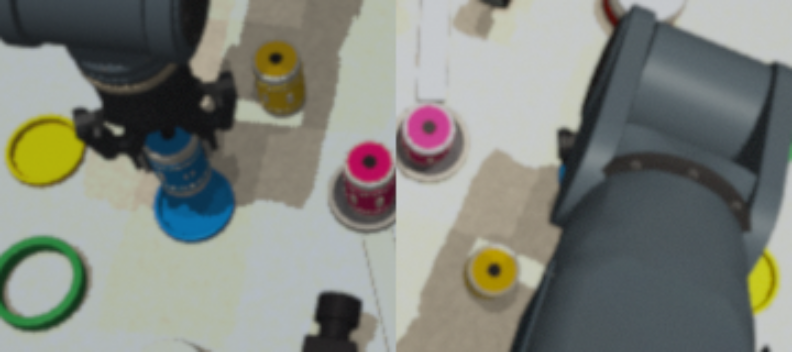

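The cyan cylinder hangs over its ring, which is at crop (195,205). I'm lowering it.

```bash
python3 -m handwheel '[[0.04,-0.005,-0.01,0,0,0],[0.11,-0.005,-0.01,0,0,0],[0.19,-0.005,-0.01,0,0,0],[0.26,-0.005,-0.01,0,0,0],[0.31,-0.005,-0.01,0,0,0],[0.34,-0.005,-0.01,0,0,0],[0.355,-0.005,-0.01,0,0,0],[0.365,-0.005,-0.01,0,0,0]]'
python3 -m handwheel '[[0.005,0,0,0,0,0],[0.01,0,0,0,0,0],[0.013,0,0,0,0,0],[0.016,0,0,0,0,0],[0.018,0,0,0,0,0],[0.018,0,0,0,0,0],[0.018,0,0,0,0,0],[0.018,0,0,0,0,0]]'
```

```text
time_s: 6.97
tcp_pos: [0.5692, -0.2, 0.0361]
orientation: [-2.047, 1.57, -0.477]
contact_force: [-0.2, -0.5, -4.7]
finger_gap: 0.571
time_s: 7.63
tcp_pos: [0.569, -0.1999, 0.0326]
orientation: [-2.211, 1.571, -0.64]
contact_force: [-0.8, 0.2, -4.3]
finger_gap: 0.573
```

```bash
python3 -m handwheel '[[0.003,0,0,0,0,0],[0.006,0,0,0,0,0],[0.009,0,0,0,0,0],[0.012,0,0,0,0,0],[0.012,0,0,0,0,0],[0.012,0,0,0,0,0],[0.012,0,0,0,0,0],[0.012,0,0,0,0,0]]'
```

```text
time_s: 8.3
tcp_pos: [0.5692, -0.2, 0.0323]
orientation: [-1.933, 1.57, -0.362]
contact_force: [-9.0, 3.5, 21.4]
finger_gap: 0.572
```

```bash
python3 -m handwheel '[[-0.008,0,0,0,0,0],[-0.008,0,0,0,0,0],[-0.008,0,0,0,0,0],[-0.008,0,0,0,0,0],[-0.008,0,0,0,0,0],[-0.008,0,0,0,0,0],[-0.008,0,0,0,0,0],[-0.008,0,0,0,0,0]]' 1
python3 -m handwheel '[[-0.04,0,0,0,0,0],[-0.11,0,0,0,0,0],[-0.21,0,0,0,0,0],[-0.32,0,0,0,0,0],[-0.43,0,0,0,0,0],[-0.52,0,0,0,0,0],[-0.57,0.02,0.03,0,0,0],[-0.58,0.06,0.08,0,0,0]]'
python3 -m handwheel '[[0,0.06,0.08,0,0,0],[0,0.14,0.18,0,0,0],[0,0.22,0.28,0,0,0],[0,0.3,0.37,0,0,0],[0,0.37,0.44,0,0,0],[0,0.41,0.48,0,0,0],[0,0.43,0.5,0,0,0],[0,0.43,0.5,0,0,0]]'
python3 - <<'E'
from h import *
print(go([.470,-.085,.03]))
a=r.capture("scene");b=r.capture("top")
cv2.imwrite("pics/a3.png",cv2.resize(np.hstack([a[150:310,110:290],b[110:270,280:460]]),None,fx=2.2,fy=2.2))
E
```

```text
time_s: 8.97
tcp_pos: [0.569, -0.1999, 0.0316]
orientation: [1.201, 1.571, 2.772]
contact_force: [0.3, -0.4, -1.1]
finger_gap: 0.999
time_s: 9.63
tcp_pos: [0.5579, -0.1843, 0.15]
orientation: [-1.975, 1.567, -0.405]
contact_force: [-0.8, -0.4, -0.4]
finger_gap: 1.004
time_s: 10.3
tcp_pos: [0.4707, -0.0834, 0.1478]
orientation: [-2.72, 1.571, -1.148]
contact_force: [0.6, -0.6, -0.3]
finger_gap: 1.002
[ 0.589  0.003 -0.008]
```

View pics/a3.png

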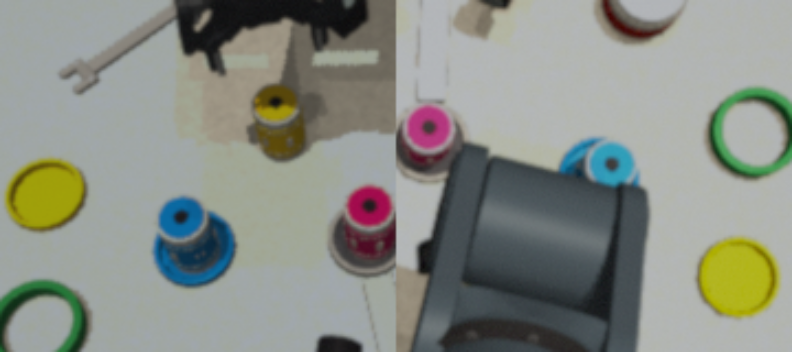

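Cyan stands upright in its ring at crop (181,217), and the open gripper is over yellow.

```bash
python3 -c "
from h import *
print(ray('scene',(192.3,248.6),.08),ray('top',(280+612/2.2,110+164/2.2),.08))"
python3 -m handwheel '[[0.05,0,-0.005,0,0,0],[0.14,0,-0.008,0,0,0],[0.25,0,-0.008,0,0,0],[0.36,0,-0.008,0,0,0],[0.46,0,-0.008,0,0,0],[0.54,0,-0.008,0,0,0],[0.575,0,-0.008,0,0,0],[0.585,0,-0.008,0,0,0]]'
python3 -m handwheel '[[0,0,0,0,0,0],[0,0,0,0,0,0],[0,0,0,0,0,0],[0,0,0,0,0,0],[0,0,0,0,0,0],[0,0,0,0,0,0],[0,0,0,0,0,0],[0,0,0,0,0,0]]' -1 50
python3 -m handwheel '[[0,0,0,0,0,0],[0,0,0,0,0,0],[-0.03,0,0,0,0,0],[-0.1,0,0,0,0,0],[-0.2,0,0,0,0,0],[-0.31,0,0,0,0,0],[-0.42,0,0,0,0,0],[-0.5,0,0,0,0,0]]'
python3 -c "
from h import *
print(go([.465,-.337,.14]))"
```

```text
[ 0.56815045 -0.19898623] [ 0.56393589 -0.5782589 ]
time_s: 11.07
tcp_pos: [0.4705, -0.0857, 0.029]
orientation: [1.305, 1.568, 2.875]
contact_force: [-0.1, 0.2, 0.3]
finger_gap: 1.0
time_s: 11.73
tcp_pos: [0.4716, -0.0856, 0.0317]
orientation: [-1.845, 1.569, -0.275]
contact_force: [-0.2, 0.7, 6.2]
finger_gap: 0.572
time_s: 12.4
tcp_pos: [0.4711, -0.0855, 0.1328]
orientation: [-1.868, 1.57, -0.298]
contact_force: [1.1, 0.4, -5.7]
finger_gap: 0.576
[-0.036  0.03  -1.258]
```

```bash
python3 -m handwheel '[[-0.03,0,-0.06,0,0,0],[-0.03,0.01,-0.18,0,0,0],[-0.03,0.01,-0.32,0,0,0],[-0.03,0.02,-0.46,0,0,0],[-0.03,0.02,-0.6,0,0,0],[-0.03,0.03,-0.74,0,0,0],[-0.03,0.03,-0.88,0,0,0],[-0.03,0.03,-0.98,0,0,0]]'
python3 -m handwheel '[[0.01,0,-0.1,0,0,0],[0.03,0,-0.18,0,0,0],[0.07,0,-0.24,0,0,0],[0.13,0,-0.27,0,0,0],[0.18,0,-0.278,0,0,0],[0.22,0,-0.278,0,0,0],[0.24,0,-0.278,0,0,0],[0.24,0,-0.278,0,0,0]]'
python3 - <<'E'
from h import *
print(go([.465,-.337,.0315]))
cv2.imwrite("pics/a4.png",cv2.resize(r.capture("scene")[130:310,50:290],None,fx=2,fy=2))
E
```

```text
time_s: 13.07
tcp_pos: [0.4641, -0.2841, 0.1364]
orientation: [1.817, 1.57, -2.897]
contact_force: [0.5, 0.5, -4.2]
finger_gap: 0.576
time_s: 13.73
tcp_pos: [0.4645, -0.3358, 0.0873]
orientation: [0.84, 1.568, 2.411]
contact_force: [-0.6, -0.0, -4.0]
finger_gap: 0.576
[ 0.279 -0.003 -0.006]
```

View pics/a4.png

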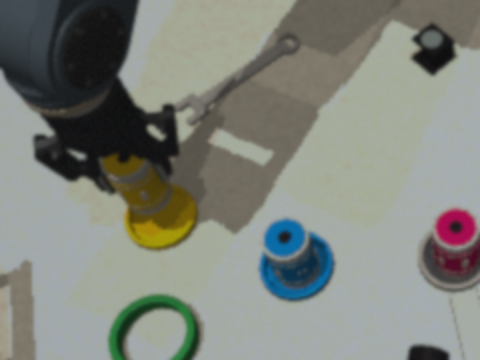

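Yellow hangs over its ring at crop (160,220). I'm lowering and releasing it, then going on to magenta.

```bash
python3 -m handwheel '[[0.04,0,-0.005,0,0,0],[0.1,0,-0.005,0,0,0],[0.16,0,-0.005,0,0,0],[0.21,0,-0.005,0,0,0],[0.245,0,-0.005,0,0,0],[0.262,0,-0.005,0,0,0],[0.272,0,-0.005,0,0,0],[0.278,0,-0.005,0,0,0]]'
python3 -m handwheel '[[0.002,0,0,0,0,0],[0.004,0,0,0,0,0],[0.006,0,0,0,0,0],[0.006,0,0,0,0,0],[0.006,0,0,0,0,0],[0.006,0,0,0,0,0],[0.006,0,0,0,0,0],[0.006,0,0,0,0,0]]'
```

```text
time_s: 14.45
tcp_pos: [0.465, -0.3381, 0.0329]
orientation: [-2.467, 1.571, -0.897]
contact_force: [0.5, -0.0, -4.2]
finger_gap: 0.572
time_s: 15.12
tcp_pos: [0.465, -0.338, 0.032]
orientation: [-2.368, 1.571, -0.798]
contact_force: [-0.5, -0.2, -4.2]
finger_gap: 0.577
```

```bash
python3 -m handwheel '[[0.003,0,0,0,0,0],[0.006,0,0,0,0,0],[0.008,0,0,0,0,0],[0.008,0,0,0,0,0],[0.008,0,0,0,0,0],[0.008,0,0,0,0,0],[0.008,0,0,0,0,0],[0.008,0,0,0,0,0]]'
python3 -m handwheel '[[-0.004,0,0,0,0,0],[-0.004,0,0,0,0,0],[-0.004,0,0,0,0,0],[-0.004,0,0,0,0,0],[-0.004,0,0,0,0,0],[-0.004,0,0,0,0,0],[-0.004,0,0,0,0,0],[-0.004,0,0,0,0,0]]' 1
python3 -m handwheel '[[-0.04,0,0,0,0,0],[-0.11,0,0,0,0,0],[-0.21,0,0,0,0,0],[-0.32,0,0,0,0,0],[-0.43,0,0,0,0,0],[-0.54,0,0,0,0,0],[-0.62,-0.01,0.02,0,0,0],[-0.64,-0.03,0.06,0,0,0]]'
python3 -m handwheel '[[0,-0.05,0.1,0,0,0],[0,-0.1,0.21,0,0,0],[0,-0.15,0.33,0,0,0],[0,-0.2,0.45,0,0,0],[0,-0.26,0.57,0,0,0],[0,-0.31,0.69,0,0,0],[0,-0.36,0.8,0,0,0],[0,-0.4,0.88,0,0,0]]'
python3 - <<'E'
from h import *
print(go([.608,-.026,.16]))
E
```

```text
time_s: 15.78
tcp_pos: [0.4651, -0.3381, 0.0317]
orientation: [-2.396, 1.57, -0.826]
contact_force: [-6.3, 4.6, 13.5]
finger_gap: 0.577
time_s: 16.45
tcp_pos: [0.4649, -0.338, 0.031]
orientation: [1.637, 1.571, -3.076]
contact_force: [0.2, 0.2, 0.4]
finger_gap: 0.999
time_s: 17.12
tcp_pos: [0.4718, -0.327, 0.1624]
orientation: [-2.282, 1.566, -0.712]
contact_force: [0.7, -0.6, 0.8]
finger_gap: 1.0
time_s: 17.78
tcp_pos: [0.5513, -0.1476, 0.1586]
orientation: [0.949, 1.57, 2.521]
contact_force: [0.2, 0.1, 0.0]
finger_gap: 1.0
[-0.007 -0.284  0.608]
```

```bash
python3 -m handwheel '[[0,-0.05,0.1,0,0,0],[0,-0.1,0.21,0,0,0],[0,-0.15,0.33,0,0,0],[0,-0.2,0.44,0,0,0],[0,-0.25,0.53,0,0,0],[0,-0.275,0.58,0,0,0],[0,-0.284,0.605,0,0,0],[0,-0.284,0.608,0,0,0]]'
python3 - <<'E'
from h import *
print(go([.608,-.026,.03]))
a=r.capture("scene"); cv2.imwrite("pics/a5.png",cv2.resize(a[150:350,90:390],None,fx=2,fy=2))
E
```

```text
time_s: 18.45
tcp_pos: [0.6077, -0.0278, 0.1587]
orientation: [1.451, 1.57, 3.023]
contact_force: [0.1, 1.1, -0.8]
finger_gap: 1.0
[ 0.643 -0.002  0.009]
```

View pics/a5.png

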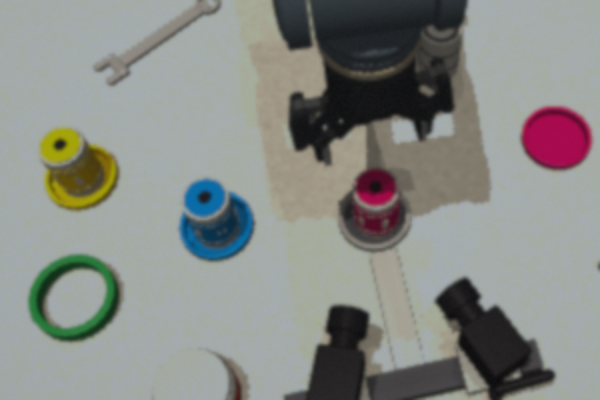

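Yellow at crop (60,145) and cyan at (205,198) both stand in their rings, and the gripper is over magenta at (375,188). I'm gripping it.

```bash
python3 -m handwheel '[[0.05,0,0.009,0,0,0],[0.15,0,0.009,0,0,0],[0.27,0,0.009,0,0,0],[0.39,0,0.009,0,0,0],[0.5,0,0.009,0,0,0],[0.58,0,0.009,0,0,0],[0.625,0,0.009,0,0,0],[0.638,0,0.009,0,0,0]]'
python3 -m handwheel '[[0,0,0,0,0,0],[0,0,0,0,0,0],[0,0,0,0,0,0],[0,0,0,0,0,0],[0,0,0,0,0,0],[0,0,0,0,0,0],[0,0,0,0,0,0],[0,0,0,0,0,0]]' -1 50
python3 -m handwheel '[[0,0,0,0,0,0],[0,0,0,0,0,0],[-0.03,0,0,0,0,0],[-0.1,0,0,0,0,0],[-0.2,0,0,0,0,0],[-0.31,0,0,0,0,0],[-0.42,0,0,0,0,0],[-0.5,0,0,0,0,0]]'
python3 -c "
from h import *
print(go([.570,.203,.14]))"
```

```text
time_s: 19.17
tcp_pos: [0.6066, -0.0273, 0.0296]
orientation: [1.473, 1.568, 3.043]
contact_force: [0.4, 0.3, -0.3]
finger_gap: 0.998
time_s: 19.83
tcp_pos: [0.6085, -0.0267, 0.0328]
orientation: [-1.733, 1.569, -0.162]
contact_force: [-1.2, 0.3, 7.2]
finger_gap: 0.574
time_s: 20.5
tcp_pos: [0.6081, -0.0267, 0.1344]
orientation: [-1.686, 1.569, -0.116]
contact_force: [0.7, 0.4, -3.5]
finger_gap: 0.577
[-0.029  0.191  1.148]
```

```bash
python3 -m handwheel '[[-0.02,0.01,0.06,0,0,0],[-0.02,0.03,0.18,0,0,0],[-0.02,0.05,0.32,0,0,0],[-0.02,0.08,0.46,0,0,0],[-0.02,0.1,0.6,0,0,0],[-0.02,0.13,0.74,0,0,0],[-0.02,0.15,0.86,0,0,0],[-0.02,0.17,0.96,0,0,0]]'
python3 -m handwheel '[[0,0.01,0.08,0,0,0],[0.02,0.02,0.14,0,0,0],[0.06,0.021,0.175,0,0,0],[0.12,0.021,0.188,0,0,0],[0.18,0.021,0.188,0,0,0],[0.22,0.021,0.188,0,0,0],[0.24,0.021,0.188,0,0,0],[0.24,0.021,0.188,0,0,0]]'
python3 - <<'E'
from h import *
print(go([.570,.203,.0325]))
a=r.capture("scene");b=r.capture("top")
cv2.imwrite("pics/a6.png",cv2.resize(np.hstack([a[140:300,230:470],b[120:280,210:400]]),None,fx=1.8,fy=1.8))
E
```

```text
time_s: 21.17
tcp_pos: [0.5727, 0.1676, 0.1354]
orientation: [1.472, 1.57, 3.044]
contact_force: [-0.3, -0.2, -5.0]
finger_gap: 0.576
time_s: 21.83
tcp_pos: [0.5692, 0.202, 0.0859]
orientation: [1.869, 1.568, -2.845]
contact_force: [0.1, -0.5, -3.7]
finger_gap: 0.571
[ 0.267 -0.005  0.005]
```

View pics/a6.png

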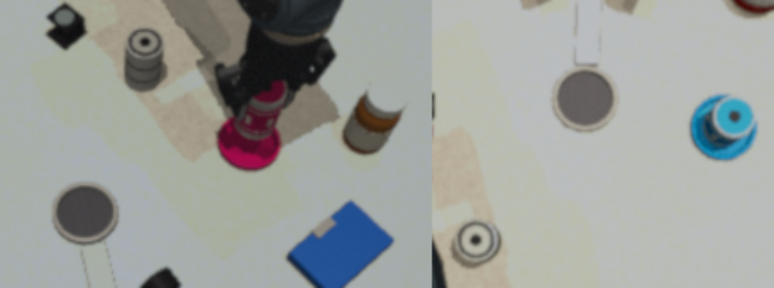

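Magenta hangs over its ring at crop (250,140). The empty seat shows at scene crop (86,212) and top crop (585,98). I'm lowering magenta and measuring the seat.

```bash
python3 -m handwheel '[[0.04,-0.003,0.005,0,0,0],[0.1,-0.003,0.005,0,0,0],[0.16,-0.003,0.005,0,0,0],[0.205,-0.003,0.005,0,0,0],[0.235,-0.003,0.005,0,0,0],[0.252,-0.003,0.005,0,0,0],[0.262,-0.003,0.005,0,0,0],[0.268,-0.003,0.005,0,0,0]]'
python3 -m handwheel '[[0.002,0,0,0,0,0],[0.004,0,0,0,0,0],[0.006,0,0,0,0,0],[0.006,0,0,0,0,0],[0.006,0,0,0,0,0],[0.006,0,0,0,0,0],[0.006,0,0,0,0,0],[0.006,0,0,0,0,0]]'
python3 - <<'E'
from h import *
for n in("scene","top"):
    im=r.capture(n);u,v=proj(n,[.606,-.028,0]).round().astype(int)
    g=cv2.cvtColor(im,cv2.COLOR_BGR2GRAY)[v-30:v+30,u-30:u+30]; t,m=cv2.threshold(g,0,255,cv2.THRESH_BINARY_INV+cv2.THRESH_OTSU)
    cs,_=cv2.findContours(m,cv2.RETR_EXTERNAL,cv2.CHAIN_APPROX_NONE)
    for k in cs:
        if cv2.contourArea(k)>150:
            e=cv2.fitEllipse(k); p=np.array(e[0])+(u-30,v-30); print(n,p.round(1),np.round(e[1],1),"z0",ray(n,p,0).round(4))
E
```

```text
time_s: 22.6
tcp_pos: [0.5704, 0.2039, 0.0337]
orientation: [-1.449, 1.571, 0.121]
contact_force: [0.3, -0.4, -4.7]
finger_gap: 0.576
time_s: 23.27
tcp_pos: [0.5704, 0.2039, 0.0328]
orientation: [-1.306, 1.571, 0.264]
contact_force: [-0.2, -0.4, -2.3]
finger_gap: 0.575
scene [276.6 257.1] [28.5 31.7] z0 [ 0.6004 -0.0282]
top [294.7 173.9] [30.2 30.8] z0 [ 0.6102 -0.0295]
```

```bash
python3 -m handwheel '[[0.003,0,0,0,0,0],[0.005,0,0,0,0,0],[0.006,0,0,0,0,0],[0.006,0,0,0,0,0],[0.006,0,0,0,0,0],[0.006,0,0,0,0,0],[0.006,0,0,0,0,0],[0.006,0,0,0,0,0]]'
python3 -m handwheel '[[-0.004,0,0,0,0,0],[-0.004,0,0,0,0,0],[-0.004,0,0,0,0,0],[-0.004,0,0,0,0,0],[-0.004,0,0,0,0,0],[-0.004,0,0,0,0,0],[-0.004,0,0,0,0,0],[-0.004,0,0,0,0,0]]' 1
python3 -m handwheel '[[-0.04,0,0,0,0,0],[-0.11,0,0,0,0,0],[-0.21,0,0,0,0,0],[-0.32,0,0,0,0,0],[-0.43,0,0,0,0,0],[-0.54,0,0,0,0,0],[-0.58,0.03,-0.02,0,0,0],[-0.6,0.08,-0.06,0,0,0]]'
python3 -m handwheel '[[0,0.09,-0.06,0,0,0],[0,0.2,-0.14,0,0,0],[0,0.32,-0.23,0,0,0],[0,0.43,-0.31,0,0,0],[0,0.53,-0.38,0,0,0],[0,0.59,-0.43,0,0,0],[0,0.62,-0.45,0,0,0],[0,0.62,-0.45,0,0,0]]'
python3 - <<'E'
from h import *
print(go([.430,.102,.03]))
a=r.capture("scene");b=r.capture("top")
cv2.imwrite("pics/a7.png",a)
for n,im in(("scene",a),("top",b)):
  for c in HUE:
    cs,_=cv2.findContours(mask(im,c),cv2.RETR_LIST,cv2.CHAIN_APPROX_NONE)
    for k in cs:
      if 100<cv2.contourArea(k)<400:
        e=cv2.fitEllipse(k); print(n,c,np.round(e[0]),np.round(e[1]),ray(n,e[0],.08).round(3))
E
```

```text
time_s: 24.03
tcp_pos: [0.5705, 0.204, 0.0327]
orientation: [-1.588, 1.57, -0.017]
contact_force: [-5.5, -0.6, 11.1]
finger_gap: 0.569
time_s: 24.7
tcp_pos: [0.5703, 0.2039, 0.0323]
orientation: [1.939, 1.571, -2.774]
contact_force: [0.2, -0.6, -1.0]
finger_gap: 1.001
time_s: 25.37
tcp_pos: [0.555, 0.1923, 0.1548]
orientation: [-1.3, 1.567, 0.271]
contact_force: [0.3, -0.3, -0.4]
finger_gap: 1.001
time_s: 26.03
tcp_pos: [0.4293, 0.1014, 0.1526]
orientation: [-2.795, 1.571, -1.226]
contact_force: [-0.3, 0.9, 0.4]
finger_gap: 1.001
[ 0.613 -0.004  0.003]
scene cyan [198. 262.] [30. 34.] [ 0.602 -0.194]
scene cyan [192. 248.] [17. 19.] [ 0.568 -0.2  ]
scene cyan [  4. 137.] [ 7. 82.] [ 0.144 -0.584]
scene magenta [374. 202.] [15. 18.] [0.568 0.204]
scene yellow [130. 237.] [28. 34.] [ 0.505 -0.32 ]
scene yellow [120. 222.] [15. 20.] [ 0.462 -0.338]
top cyan [378. 184.] [18. 18.] [ 0.571 -0.2  ]
top cyan [372. 190.] [32. 34.] [ 0.56  -0.188]
top magenta [185. 187.] [18. 18.] [0.572 0.204]
top yellow [446. 233.] [18. 19.] [ 0.465 -0.338]
top yellow [435. 236.] [33. 34.] [ 0.461 -0.315]
```

View pics/a7.png

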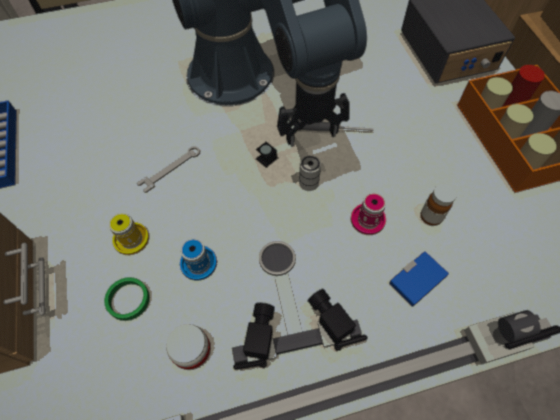

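All three coloured cylinders stand in their rings, at scene (192,248), (374,202) and (120,222), with tops within about 3 mm of the ring middles. Next is the master at (310,163).

```bash
python3 -m handwheel '[[0.05,-0.004,0.003,0,0,0],[0.14,-0.004,0.003,0,0,0],[0.25,-0.004,0.003,0,0,0],[0.37,-0.004,0.003,0,0,0],[0.47,-0.004,0.003,0,0,0],[0.55,-0.004,0.003,0,0,0],[0.595,-0.004,0.003,0,0,0],[0.608,-0.004,0.003,0,0,0]]'
python3 -m handwheel '[[0,0,0,0,0,0],[0,0,0,0,0,0],[0,0,0,0,0,0],[0,0,0,0,0,0],[0,0,0,0,0,0],[0,0,0,0,0,0],[0,0,0,0,0,0],[0,0,0,0,0,0]]' -1 50
python3 -m handwheel '[[0,0,0,0,0,0],[0,0,0,0,0,0],[-0.03,0,0,0,0,0],[-0.1,0,0,0,0,0],[-0.2,0,0,0,0,0],[-0.31,0,0,0,0,0],[-0.36,0,0,0,0,0],[-0.36,0,0,0,0,0]]'
python3 -m handwheel '[[0,-0.07,-0.05,0,0,0],[0,-0.19,-0.14,0,0,0],[0,-0.33,-0.24,0,0,0],[0,-0.47,-0.35,0,0,0],[0,-0.61,-0.45,0,0,0],[0,-0.73,-0.54,0,0,0],[0,-0.82,-0.6,0,0,0],[0,-0.86,-0.63,0,0,0]]'
python3 - <<'E'
from h import *
print(go([.606,-.028,.08]))
E
```

```text
time_s: 26.8
tcp_pos: [0.4305, 0.1028, 0.0289]
orientation: [1.697, 1.568, -3.015]
contact_force: [-0.5, -0.6, -0.2]
finger_gap: 1.0
time_s: 27.47
tcp_pos: [0.4317, 0.1027, 0.0316]
orientation: [-1.388, 1.569, 0.182]
contact_force: [-1.6, -0.6, 7.2]
finger_gap: 0.576
time_s: 28.13
tcp_pos: [0.4321, 0.1027, 0.1047]
orientation: [-1.449, 1.567, 0.122]
contact_force: [0.3, 0.0, -4.1]
finger_gap: 0.571
time_s: 28.8
tcp_pos: [0.6044, -0.0252, 0.1011]
orientation: [1.87, 1.57, -2.844]
contact_force: [0.1, -0.1, -4.3]
finger_gap: 0.571
[ 0.106 -0.008 -0.014]
```

```bash
python3 -m handwheel '[[0.04,-0.005,-0.005,0,0,0],[0.1,-0.005,-0.005,0,0,0],[0.17,-0.005,-0.005,0,0,0],[0.24,-0.005,-0.005,0,0,0],[0.29,-0.005,-0.005,0,0,0],[0.32,-0.005,-0.005,0,0,0],[0.33,-0.005,-0.005,0,0,0],[0.335,-0.005,-0.005,0,0,0]]'
python3 -m handwheel '[[0.002,0,0,0,0,0],[0.004,0,0,0,0,0],[0.006,0,0,0,0,0],[0.008,0,0,0,0,0],[0.008,0,0,0,0,0],[0.008,0,0,0,0,0],[0.008,0,0,0,0,0],[0.008,0,0,0,0,0]]'
```

```text
time_s: 29.47
tcp_pos: [0.6036, -0.0241, 0.0353]
orientation: [1.412, 1.57, 2.983]
contact_force: [-0.1, 0.0, -4.4]
finger_gap: 0.573
time_s: 30.13
tcp_pos: [0.6041, -0.0245, 0.0341]
orientation: [-1.689, 1.571, -0.119]
contact_force: [0.6, -0.9, -4.8]
finger_gap: 0.574
```

```bash
python3 -m handwheel '[[0,-0.004,-0.007,0,0,0],[0,-0.008,-0.014,0,0,0],[0,-0.01,-0.02,0,0,0],[0.004,-0.01,-0.02,0,0,0],[0.008,-0.01,-0.02,0,0,0],[0.011,-0.01,-0.02,0,0,0],[0.014,-0.01,-0.02,0,0,0],[0.014,-0.01,-0.02,0,0,0]]'
```

```text
time_s: 30.8
tcp_pos: [0.606, -0.0285, 0.0317]
orientation: [2.453, 1.571, -2.259]
contact_force: [-2.7, -0.5, 4.4]
finger_gap: 0.573
```

Contact felt, so I'm releasing the master and withdrawing.

```bash
python3 -m handwheel '[[-0.001,0,0,0,0,0],[-0.001,0,0,0,0,0],[-0.001,0,0,0,0,0],[-0.001,0,0,0,0,0],[-0.001,0,0,0,0,0],[-0.001,0,0,0,0,0],[-0.001,0,0,0,0,0],[-0.001,0,0,0,0,0]]' 1
python3 -m handwheel '[[-0.04,0,0,0,0,0],[-0.11,0,0,0,0,0],[-0.21,0,0,0,0,0],[-0.32,0,0,0,0,0],[-0.43,0,0,0,0,0],[-0.54,0,0,0,0,0],[-0.62,0,0,0,0,0],[-0.66,0,0,0,0,0]]'
python3 -m handwheel '[[0,0.07,0,0,0,0],[0,0.19,0,0,0,0],[0,0.34,0,0,0,0],[0,0.5,0,0,0,0],[0,0.65,0,0,0,0],[0,0.78,0,0,0,0],[0,0.86,0,0,0,0],[0,0.9,0,0,0,0]]'
python3 - <<'E'
from h import *
a=r.capture("scene");b=r.capture("top")
cv2.imwrite("pics/a8.png",cv2.resize(np.hstack([a[150:310,100:480],b[130:290,90:470]]),None,fx=1.05,fy=1.05))
cv2.imwrite("pics/a8.png",np.vstack([cv2.resize(x,None,fx=1.8,fy=1.8) for x in(a[150:310,90:470],b[130:290,90:470])]))
E
```

```text
time_s: 31.47
tcp_pos: [0.606, -0.0285, 0.0315]
orientation: [1.561, 1.571, 3.131]
contact_force: [-0.3, -0.3, -0.2]
finger_gap: 0.999
time_s: 32.13
tcp_pos: [0.607, -0.0286, 0.1673]
orientation: [-1.693, 1.566, -0.123]
contact_force: [-0.0, 0.9, -0.0]
finger_gap: 1.004
time_s: 32.8
tcp_pos: [0.4241, -0.0283, 0.1638]
orientation: [1.443, 1.57, 3.014]
contact_force: [0.9, 0.3, 0.1]
finger_gap: 1.001
```

View pics/a8.png

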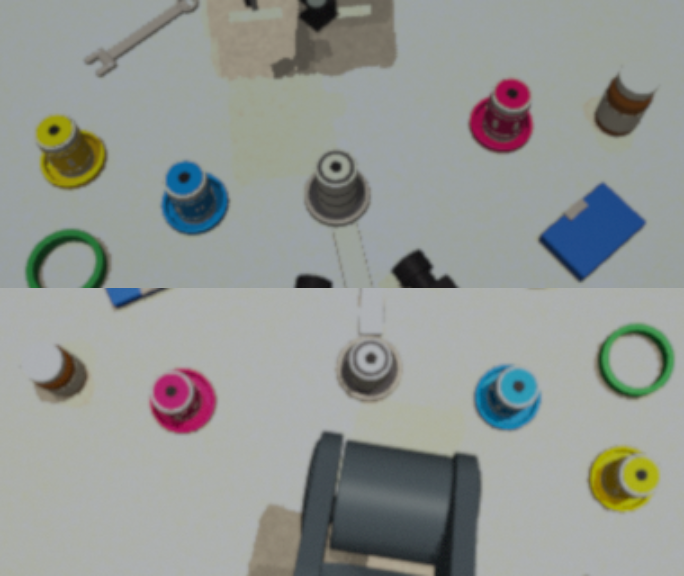

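All four stand upright in their seats. The master is at scene crop (336,167) and top crop (370,357), and the jar is untouched. One numeric check, then I hand in.

```bash
python3 - <<'E'
from h import *
m=(ray("scene",(276.7,242.8),.08)+ray("top",(295.6,168.3),.08))/2
print(m, "off seat", np.hypot(*(m-[.6055,-.029])), r.sense()["joint_vel"].round(3))
if np.hypot(*(m-[.6055,-.029]))<.008: print(r.hand_in())
E
```

```text
[ 0.60603102 -0.02812444] off seat 0.0010240082725992167 [ 0.006  0.036 -0.052  0.001 -0.001  0.005]
the job is handed in; nothing more can be done
None
```

The job is handed in at about 33 s of the 99 s allowed. The cyan, yellow and magenta cylinders each stand in the ring of their own colour. The setting master went into the steel seat last.

- **Placing:** I lowered each cylinder until the wrist force showed contact, up to about 21 N, and only then opened the gripper.
- **Coloured cylinders:** before I moved the master, both camera views put each top within about 3 mm of its ring's middle.
- **Master:** its top measured about 1 mm from the estimated seat middle. That seat estimate is softer: the two views differed by about 10 mm in x and I took the average. The magenta cylinder's first position in the seat agreed with it.
- **Last pictures:** all four stood upright, the jar looked undisturbed, and the gripper was open and clear of everything. I checked the jar only by eye.
- **At hand-in:** the arm was still settling slightly, with joint speeds up to 0.05 rad/s.

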